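# Reset the tripped bench socket console under its dust cover

### The job

The bench socket console has tripped. Slide its blue dust cover fully open, press the green reset button all the way down for a moment (leave the yellow test button alone, it would trip the supply again), then slide the cover fully shut again to keep dust and spills out. Do not shove the jar, beaker or tip box about.

Things in the scene. Friction and masses are not known exactly. Their poses are not given: they have to be found in the camera images.
- console: White socket console fixed to the bench: 170 deep (x), 360 long (y), 75 mm high to its flat deck (console x -35 to 85 mm); sockets on the slope at its -x side. Origin at the centre of its underside, z up. Two dark steel rails, 6 wide and 8 mm high, run along y on the deck at x = -21.5 and 71.5 mm, joined by 8 mm high end stops at y = -173.5 and 149.5 mm.
- well (a point): Point in the plane of the deck, 75 mm above the bench, at the centre of the open well that the shut cover hides (console x = 25, y = -90 mm). The well is 66 mm wide in x, 140 mm long in y and 24 mm deep; the two buttons stand on its floor, one at each end.
- cover (a joint): Travel in m of the blue flat dust cover along the console's +y: 0 fully shut over the well, 0.155 fully open with the well wholly bare. About 2 N of friction plus slight damping; it stays where left; starts shut or up to 20 mm ajar. The cover is 84 (x) x 156 (y) x 5 mm, lies on the deck between the rails (top 80 mm above the bench), centre at console x = 25 mm, y = -90 mm + travel.
- cover_pull (a point): Middle of the top edge of the white pull rib across the middle of the cover: 60 mm long in x, 10 mm thick in y, standing 20 mm above the cover (top edge 100 mm above the bench). The point moves with the cover; its axes are parallel to the console's. The rib can be pushed from either side or pinched.
- reset_button_top (a point): Centre of the top of the green reset button: round cap 30 mm across on a 46 mm black housing, top 72 mm above the bench (3 mm below the deck) when up; moves straight down. It is at console x = 25 and y = -124 or -56 mm; the yellow test button has the other place (the order varies).
- reset_button (a joint): Depression of the green reset button in m: 0 up, 0.005 fully down (takes about 5 N; springs back up).
- test_button_top (a point): Centre of the top of the yellow test button, same build and height as the green one; not to be pressed.
- test_button (a joint): Depression of the yellow test button in m: 0 up, 0.005 fully down (about 5 N; springs back).
- jar: Loose white jar with blue cap, 68 mm across, 110 mm high, standing on the bench off the console's -y end; origin at the centre of its underside. Bystander.
- beaker: Loose glass beaker, 72 mm across, 95 mm high, standing off the console's +y end; origin at the centre of its underside. Bystander.
- tip_box: Loose blue pipette tip box with clear lid, 85 x 125 x 64 mm, on the bench on the console's +x side; origin at the centre of its underside. Bystander.

How it is judged (in metres and radians):
On the way, in this order (a step that is already met when the one before it is completed fails the run):
1. the dust cover is slid fully open, within 15 mm of its stop (value of joint cover above 0.14 m), for 0.2 s.
2. the green reset button is pressed all the way down (to 4 mm or more of its 5 mm) for 0.2 s while the cover is open (value of joint reset_button above 0.004 m and value of joint cover above 0.1 m), for 0.2 s.
At the end, for the whole second after the job is handed in: The dust cover is fully shut (within 5 mm of its closed stop) and at rest, and both buttons are up again (value of joint cover below 0.005 m and velocity of joint cover between -0.005 and 0.005 m/s and value of joint each of reset_button, test_button below 0.0015 m); the robot touches nothing.
It fails at once if the yellow test button is pressed (more than 2.5 mm) (value of joint test_button above 0.0025 m).
It fails at once if the jar, beaker or tip box is shoved more than 30 mm (distance of any of jar, beaker, tip_box from where it was at the start of the episode above 0.03 m).
It also fails if it takes over 48 s, if anything falls off the work surface, if the arm or the gripper's body presses on something with over 40 N, if the wrist force passes 120 N, or if a joint passes its speed limit or range.

### The arm

A 6-joint arm with a two-finger parallel gripper is mounted at the origin on the work surface. World frame = base frame: x ahead of the robot, y to its left, z up, the work surface at z = 0. Lengths are in mm, angles in rad, forces in N, time in s.
With the tool pointing down it reaches from about 300 to 775 mm from the base axis. Payload 14.6 kg.
Tool frame: the origin (TCP) lies between the finger pads; the fingertips stand 8 mm ahead of it and the grasp point (between the pads) lies 11 mm behind it; z points along the fingers, y is the direction in which the jaws open and shut (so a half turn about z gives the same grasp; the last joint's range is limited). The gripper opens to 94 mm and grips with 3 to 60 N. Pads are 16 mm wide; open, the fingers measure 119 mm over their backs; the gripper's body (75 mm by 177 mm) begins 78 mm behind the grasp point.
Start: joints at [1.247, 0.3, 1.521, -0, 1.321, -0.067], TCP at [139.691, 531.955, 213.446] pointing down, gripper open.
Joint ranges: [-3.03, 3.03], [-0.79, 2.21], [0.23, 2.52], [-1.04, 4.18], [0, 3.07], [-2.55, 2.55]. Speed limits (rad/s): [2.22, 2.22, 2.57, 3.14, 3.14, 3.14].

### API

Orientations are given as [roll, pitch, yaw] about the fixed x, y, z axes, in that order (R = Rz(yaw) Ry(pitch) Rx(roll)).
In Python, from cell import manip gives the robot as it stands. The module is installed in compiled form; this text tells all that it offers.
- The arm moves only by the tool send_rows, never from a script. Its argument "series" is a list that holds one entry, the list of rows, each a list of 5 numbers: the opening, from 0 (shut) to 1 (fully open), then the shift along the tool's x, y, z in mm, then the turn about the tool's z in degrees. In form: [[[gripper, dx, dy, dz, roll], ...]]. A call has 1 to 10 rows; each row is the pose to reach, as a shift and turn from the pose commanded when the call began, along the tool's axes at that moment; what a row does not reach only later rows make up. A row lasts 1/10 s, in which the tool goes at most 50 mm and 8.59 degrees, less where a joint would pass 70% of its speed; a pose out of reach is approached as far as the arm can. A call with a gripper value outside its range is refused whole. The fingers move at their own pace and stop on an object; "newtons" is the grip in N (left out, the last holds). Time passes only in rows, so rows that repeat a pose let the fingers close. It gives the time, the measured TCP pose, the force and the opening at its end, in the units of the state.
- manip.read_state(): the state, without advancing time (a new reading comes with each control period).
- manip.camera(name): name is "side" or "top" or "wrist"; returns a dict with "img" (420x560x3 uint8, red, green, blue), "vfov" (degrees; the focal length in pixels is half the picture's height over the tangent of half this angle, whatever the lens; pixels are square), "cx", "cy" (the principal point, pixels), "dist" ([k1, k2, p1, p2, k3] as OpenCV has them; the pictures are not rectified), "pose" (4x4, takes a point from camera to world coordinates); the wrist camera has in their place "T_tool_cam" (4x4, takes a point from camera to tool coordinates, whose origin is the TCP and whose axes are the flange's). Camera axes: x right, y down, z forward; pixel columns grow to the right and rows downward; lengths in mm; the calibration is good to about 2 mm. A picture is of the moment at which its call begins: read the wrist's pose just before it. There is no depth.
- manip.sign_off(): hands the job in, once; it reports no verdict.
Trained networks look in a picture, given as the dict that the camera call returned (one of the last four; its "shot" number tells which), for a name from the list of things; names that differ only in an ending like _2 or _b are one class to them, and where a whole thing is asked for, a point or a joint stands for the part that bears it (a point fixed in the world has none). Each returns a list of dicts, best first, with "conf" (0 to 1); they miss things now and then, are a little off and sometimes report something else, mostly with a low value. They report only what shows in the picture. A call takes as long as a camera call.
- manip.find_in(target, picture): "rect" ([left, top, width, height] in pixels, round what is visible of it).
- manip.silhouettes(target, picture): "pixels" (420x560 bool, what is visible of it) and "rect" ([left, top, width, height] in pixels, round what is visible of it).
The state is a dict: "clock": time; "joints": joint angles; "qd": joint speeds; "effort": joint torques, N m; "eef_pos": TCP position; "eef_rot": TCP orientation; "wrist_force": force on the tool from outside, world axes, zero at the start; "moment": the same for the moment, N m; "finger_gap": finger opening in mm.
Only numpy, scipy, OpenCV 4.12 (cv2) and the standard library are available. Lean on these libraries where they do the work, as an engineer would, in place of code of your own. Each camera call takes 0.05 s, during which the arm holds its last target. There are 200 camera calls.

## Working session

There is one attempt and no reset: what is moved stays moved. The work goes in short steps, Python scripts to look and compute and a tool call to move; the robot and the scene stay as the last step left them, time stands still between calls to the robot, and variables do not carry over. Pictures are saved under pics/ and viewed, about 8 in all and at most 12, crops included, and the job is handed in when it is done.

Besides the shell and the picture viewer there is one more tool, called by a JSON object that holds its "api" and its "payload". send_rows: Moves the arm, as the interface text tells. Its arguments: {"type":"object","properties":{"series":{"type":"array"},"newtons":{"type":"number"}},"required":["series"]}

```bash
mkdir -p pics
cat > h.py <<'E'
import numpy as np, cv2
from cell import manip
def K(c):
    f=c["img"].shape[0]/2/np.tan(np.radians(c["vfov"])/2)
    return np.array([[f,0,c["cx"]],[0,f,c["cy"]],[0,0,1.]])
def ray(c,uv,T):
    p=cv2.undistortPoints(np.array(uv,float).reshape(-1,1,2),K(c),np.array(c["dist"],float))[:,0]
    d=np.c_[p,np.ones(len(p))]@T[:3,:3].T
    return T[:3,3],d
def atz(c,uv,z,T=None):
    o,d=ray(c,uv,np.array(c["pose"]) if T is None else T)
    return o+d*((z-o[2])/d[:,2])[:,None]
def proj(c,P,T=None):
    T=np.array(c["pose"]) if T is None else T
    Ti=np.linalg.inv(T)
    r,_=cv2.Rodrigues(Ti[:3,:3])
    return cv2.projectPoints(np.array(P,float).reshape(-1,1,3),r,Ti[:3,3],K(c),np.array(c["dist"],float))[0][:,0]
def tool(s):
    from scipy.spatial.transform import Rotation as R
    T=np.eye(4);T[:3,:3]=R.from_euler('xyz',s["eef_rot"]).as_matrix();T[:3,3]=s["eef_pos"];return T
def save(n,c): cv2.imwrite(f"pics/{n}.png",c["img"][:,:,::-1])
E
python3 - <<'E'
from h import *
s=manip.read_state();print({k:np.round(v,3) for k,v in s.items()}); print(np.round(tool(s),3))
ims=[]
for n in ("top","side","wrist"):
    c=manip.camera(n);ims.append(c["img"])
    if n!="wrist":print(n,np.round(c["pose"],2).tolist())
    else: print(np.round(c["T_tool_cam"],2).tolist())
    for t in ("console","cover","cover_pull","jar","beaker","tip_box","reset_button"):
        r=manip.silhouettes(t,c)
        for q in r[:2]:
            m=q["pixels"];print(n,t,round(q["conf"],2),np.round(q["rect"]),cv2.minAreaRect(cv2.findNonZero(m.astype(np.uint8))) if m.any() else None)
for i,n in enumerate(("top","side","wrist")): cv2.imwrite(f"pics/a{n}.png",ims[i][:,:,::-1])
E
```

```text
{'clock': np.float64(0.0), 'joints': array([ 1.247,  0.3  ,  1.522, -0.   ,  1.321, -0.067]), 'qd': array([ 0.001, -0.001,  0.   , -0.   , -0.   , -0.001]), 'effort': array([-0.0000e+00, -5.3179e+01, -3.5275e+01,  7.1000e-02,  2.4000e-02,
       -0.0000e+00]), 'eef_pos': array([139.613, 531.712, 212.892]), 'eef_rot': array([-3.14 , -0.   ,  2.885]), 'wrist_force': array([ 0.31 , -1.152, -0.195]), 'moment': array([-0.011, -0.002,  0.013]), 'finger_gap': np.float64(94.137)}
[[-9.67000e-01  2.54000e-01 -0.00000e+00  1.39613e+02]
 [ 2.54000e-01  9.67000e-01 -1.00000e-03  5.31712e+02]
 [ 0.00000e+00 -1.00000e-03 -1.00000e+00  2.12892e+02]
 [ 0.00000e+00  0.00000e+00  0.00000e+00  1.00000e+00]]
top [[0.01, -0.99, 0.15, 474.26], [-1.0, -0.01, 0.0, 6.75], [-0.0, -0.15, -0.99, 1196.21], [0.0, 0.0, 0.0, 1.0]]
top console 0.75 [192. 213. 163. 111.] ((273.11767578125, 267.4705810546875), (74.70096588134766, 161.0436553955078), 75.96376037597656)
top cover 0.6 [272. 226.  74.  44.] ((308.6176452636719, 247.97059631347656), (34.1975212097168, 68.15251159667969), 75.96376037597656)
top cover_pull 0
[... 1341 characters left out ...]
9034957885742), 12.094757080078125)
side beaker 0.92 [143. 191.  33.  42.] ((157.25559997558594, 211.4409942626953), (46.54592514038086, 29.831361770629883), 77.00537872314453)
side beaker 0.22 [270. 185.  58.  54.] ((297.156982421875, 212.38819885253906), (60.069190979003906, 39.0938835144043), 30.5792236328125)
side tip_box 0.57 [270. 184.  56.  53.] ((297.2960510253906, 213.26171875), (58.10139846801758, 41.217742919921875), 32.735225677490234)
side reset_button 0.6 [142. 190.  34.  42.] ((157.44107055664062, 211.7406768798828), (45.87556457519531, 28.456148147583008), 77.19573211669922)
[[0.0, -0.97, -0.24, 68.45], [1.0, 0.0, 0.0, 1.7], [-0.0, -0.24, 0.97, -171.84], [0.0, 0.0, 0.0, 1.0]]
```

```bash
python3 - <<'E'
import cv2,numpy as np
a=cv2.imread("pics/atop.png")[155:345,125:415];b=cv2.imread("pics/aside.png")[175:345,125:400]
a=cv2.resize(a,None,fx=2.7,fy=2.7,interpolation=cv2.INTER_CUBIC);b=cv2.resize(b,None,fx=2.7,fy=2.7,interpolation=cv2.INTER_CUBIC)
cv2.imwrite("pics/b1.png",a);cv2.imwrite("pics/b2.png",b)
E
python3 - <<'E'
import sys;sys.path.insert(0,'.')
E
```

```text
(no output)
```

View pics/b1.png

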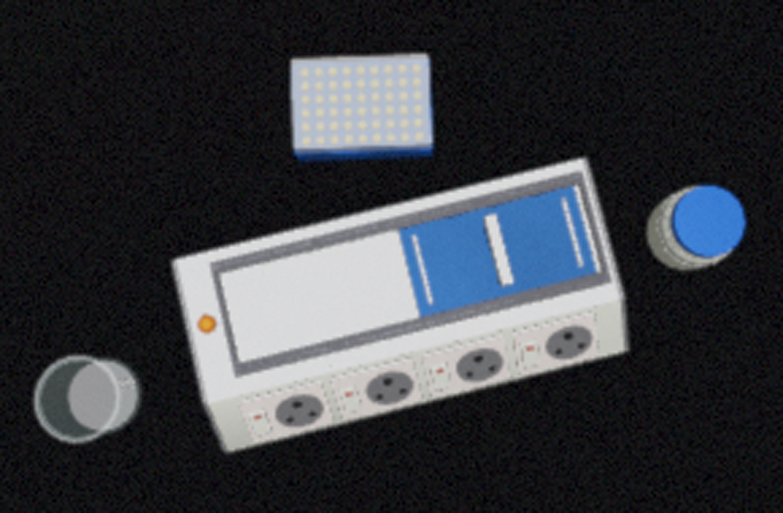

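View pics/b2.png

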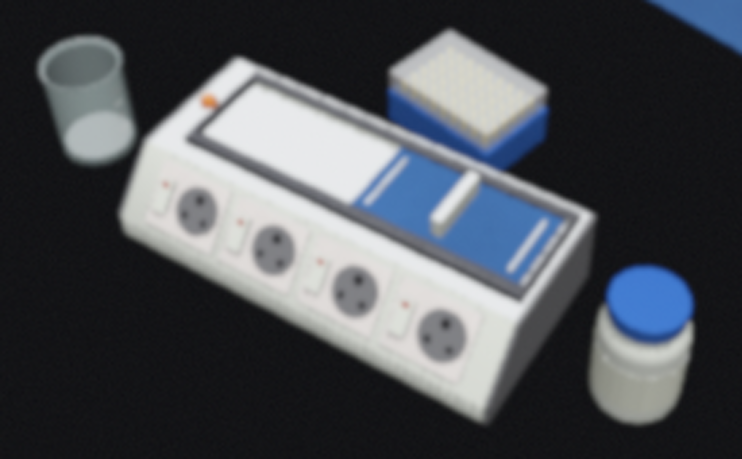

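The top view shows the console rotated about 13°. Its +y end is at crop pixel (190,330), and the cover is nearly shut at the −y end with its rib at (498,250). The jar is off the right end, the beaker off the left, and the tip box is above. The side view agrees. Next I fit the console pose from the deck corners in both views.

Run:
```python
from h import *
from scipy.optimize import least_squares
ct=manip.camera("top");cs=manip.camera("side")
L=np.array([[85,180,75],[85,-180,75],[-35,-180,75],[-35,180,75]],float)
ut=np.array([[173,260],[585,158],[625,295],[207,405]])/2.7+[125,155]
us=np.array([[240,58],[595,215],[517,322],[150,138]])/2.7+[125,175]
def W(p,P):
    c,s=np.cos(p[2]),np.sin(p[2]);P=np.atleast_2d(P)
    return np.c_[p[0]+c*P[:,0]-s*P[:,1],p[1]+s*P[:,0]+c*P[:,1],P[:,2]]
def res(p,cams): return np.concatenate([(proj(c,W(p,L))-u).ravel() for c,u in cams])
for cams in ([(ct,ut)],[(cs,us)],[(ct,ut),(cs,us)]):
    r=least_squares(res,[480,0,.23],args=(cams,),x_scale=[1,1,.01]);print(np.round(r.x,3),np.round(r.fun,1))
p=r.x
rib=atz(ct,np.array([[498,250]])/2.7+[125,155],100)[0];
ribs=atz(cs,np.array([[456,195]])/2.7+[125,175],100)[0]
R=lambda q:np.array([[np.cos(p[2]),np.sin(p[2])],[-np.sin(p[2]),np.cos(p[2])]])@(q[:2]-p[:2])
print("rib console",R(rib),R(ribs),"world rib",rib)
for n,z,u in(("jar",110,[[709,221]]),("beaker",95,[[78,398]]),("tip",64,[[362,102]])):
    q=atz(ct,np.array(u)/2.7+[125,155],z)[0];print(n,np.round(q),np.round(R(q)))
# overlay
o=ct["img"].copy()
for P in W(p,np.r_[L,[[25,-90,75],[25,-124,72],[25,-56,72]]]): cv2.circle(o,tuple(np.int32(np.round(proj(ct,P)[0]))),1,(255,0,0),-1)
for P in (W(p,[[25,-90,100]]),): print("pull at shut",P)
np.save("p.npy",p)
# gray-level refine check: rail extents along centre line y in top
for yy in np.arange(-180,-60,4): pass
cv2.imwrite("pics/c1.png",cv2.resize(o[155:345,125:415,::-1],None,fx=2.7,fy=2.7))
```

```text
[5.14197e+02 1.46430e+01 2.64000e-01] [ 1.7  1.1 -0.8  0.7 -1.7 -0.1  0.8 -1.5]
[5.15917e+02 1.25410e+01 2.49000e-01] [ 0.1  0.7 -1.2  0.8  0.5 -0.8  0.7 -0.1]
[5.15108e+02 1.35580e+01 2.58000e-01] [ 2.3  0.2  0.   0.7 -1.2 -0.   1.1 -2.4 -1.1  0.9 -1.8  0.1  0.3 -1.3
 -0.2  0.3]
rib console [ 26.14919467 -85.18243916] [ 27.35279209 -88.55364066] world rib [562.1015415  -62.14887085 100.        ]
jar [ 588. -237.  110.] [   6. -261.]
beaker [435. 285.  95.] [ -8. 283.]
tip [694.  56.  64.] [184.  -5.]
pull at shut [[562.21795931 -67.10023306 100.        ]]
```

{"api": "send_rows", "payload": {"series": [[[0.6,-560,-471,0,-29.5],[0.6,-560,-471,0,-29.5],[0.6,-560,-471,0,-29.5],[0.6,-560,-471,0,-29.5],[0.6,-560,-471,0,-29.5],[0.6,-560,-471,0,-29.5],[0.6,-560,-471,0,-29.5],[0.6,-560,-471,0,-29.5],[0.6,-560,-471,0,-29.5],[0.6,-560,-471,0,-29.5]]], "newtons": 20}}

```text
clock: 2.3
eef_pos: [423.3, 129.8, 213.8]
eef_rot: [-3.142, 0.001, -2.884]
wrist_force: [0.5, -0.1, 0.4]
finger_gap: 56.3
```

{"api": "send_rows", "payload": {"series": [[[0.6,-84,-225,0,0],[0.6,-84,-225,0,0],[0.6,-84,-225,0,0],[0.6,-84,-225,0,0],[0.6,-84,-225,0,0],[0.6,-84,-225,0,0],[0.6,-84,-225,0,0]]]}}

```text
clock: 3.0
eef_pos: [561.0, -64.7, 213.0]
eef_rot: [3.141, -0.001, -2.885]
wrist_force: [-0.9, -0.5, -0.6]
finger_gap: 56.2
```

Run:
```python
from h import *
s=manip.read_state();c=manip.camera("wrist");save("w1",c)
T=tool(s)@np.array(c["T_tool_cam"]);p=np.load("p.npy")
print(np.round(s["eef_pos"],1),np.round(s["eef_rot"],3),np.abs(s["qd"]).max())
o=c["img"].copy()
def W(P):
    k,q=np.cos(p[2]),np.sin(p[2]);P=np.atleast_2d(np.array(P,float))
    return np.c_[p[0]+k*P[:,0]-q*P[:,1],p[1]+q*P[:,0]+k*P[:,1],P[:,2]]
for P in [[-21.5,-173.5,83],[71.5,-173.5,83],[25,-90,100],[-5,-90,100],[55,-90,100],[85,-180,75],[-35,-180,75],[-17,-12,80],[67,-12,80]]:
    u=proj(c,W(P),T)[0];cv2.circle(o,tuple(np.int32(np.clip(np.round(u),-999,9999))),3,(255,0,0),1)
cv2.imwrite("pics/w1o.png",cv2.resize(o[:,:,::-1],(800,600)))
```

```text
[561.  -64.7 213. ] [ 3.141e+00 -1.000e-03 -2.885e+00] 0.03305415222420632
```

View pics/w1o.png

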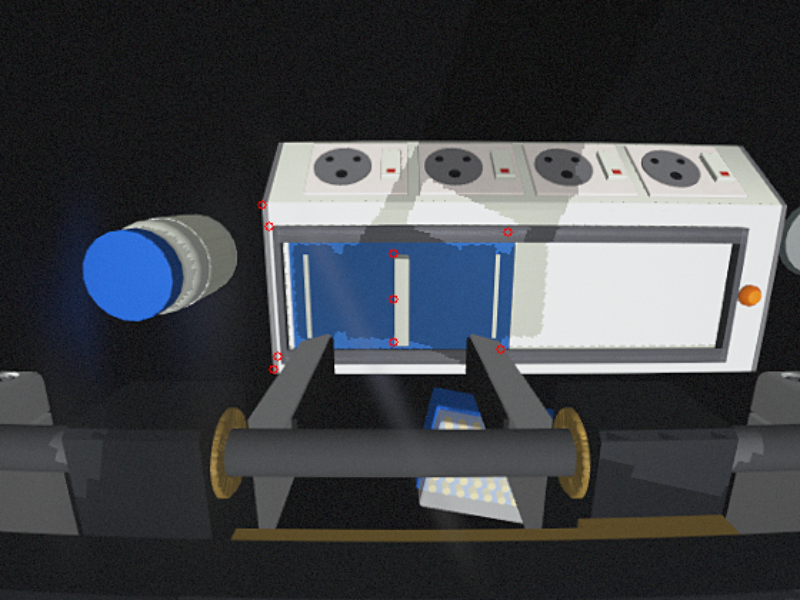

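The wrist view shows the rib at (402,300), outlined well clear of the fingers. The overlay sits about 8 px (5 mm) to the left and high, so I refit using this view.

```bash
cat >> h.py <<'E'
def W(p,P):
    k,q=np.cos(p[2]),np.sin(p[2]);P=np.atleast_2d(np.array(P,float))
    return np.c_[p[0]+k*P[:,0]-q*P[:,1],p[1]+q*P[:,0]+k*P[:,1],P[:,2]]
def Rc(p,q): return np.array([[np.cos(p[2]),np.sin(p[2])],[-np.sin(p[2]),np.cos(p[2])]])@(np.array(q)[:2]-p[:2])
E
python3 - <<'E'
from h import *
from scipy.optimize import least_squares
s=manip.read_state();c=manip.camera("wrist");T=tool(s)@np.array(c["T_tool_cam"])
L=np.array([[-35,180,75],[-35,-180,75],[85,180,75],[85,-180,75],[-24.5,-176.5,83],[-24.5,152.5,83],[74.5,152.5,83]],float)
u=np.array([[784,205],[264,205],[756,372],[281,374],[274,226],[747,229],[727,362]])*.7
f=lambda p:(proj(c,W(p,L),T)-u).ravel()
r=least_squares(f,[515,13,.258],x_scale=[1,1,.01]);p=r.x
print(np.round(p,3),np.round(f(p),1))
rib=atz(c,np.array([[401.5,300]])*.7,100,T)[0];print(rib,"console",Rc(p,rib),"tool",np.linalg.inv(tool(s))@np.r_[rib,1])
print("cover far edge",Rc(p,atz(c,np.array([[514,295]])*.7,80,T)[0]),"near",Rc(p,atz(c,np.array([[294,295]])*.7,80,T)[0]))
np.save("p2.npy",p); print("yaw err deg",np.degrees(p[2]+np.pi-s["eef_rot"][2]-2*np.pi))
for y in(-124,-56,-90): print(y,W(p,[25,y,75]))
E
```

```text
[5.15922e+02 2.02850e+01 2.62000e-01] [-2.4  3.7  3.9  2.8 -3.4 -2.4 -0.1 -1.4 -1.1 -0.6  2.4 -2.3  0.  -1.3]
[561.90795574 -60.15543441 100.        ] console [ 23.58303124 -89.60620732] tool [ -2.12632743   3.29492264 113.32312134   1.        ]
cover far edge [ 25.080618   -10.07231117] near [  24.59101942 -165.32954941]
yaw err deg 0.22616954463012057
-124 [[572.18441568 -93.00867088  75.        ]]
-56 [[554.57271628 -27.32893242  75.        ]]
-90 [[563.37856598 -60.16880165  75.        ]]
```

{"api": "send_rows", "payload": {"series": [[[0.6,-2,3,40,0],[0.6,-2,3,80,0],[0.6,-2,3,110,0],[0.6,-2,3,121,0],[0.6,-2,3,121,0],[0.0,-2,3,121,0],[0.0,-2,3,121,0],[0.0,-2,3,121,0],[0.0,-2,3,121,0],[0.0,-2,3,121,0]]], "newtons": 15}}

```text
clock: 4.1
eef_pos: [562.4, -61.0, 92.9]
eef_rot: [-3.141, 0.0, -2.884]
wrist_force: [-0.4, 0.7, 0.2]
finger_gap: 19.8
```

{"api": "send_rows", "payload": {"series": [[[0.0,0,0,0,0],[0.0,0,0,0,0],[0.0,0,0,0,0],[0.0,0,0,0,0]]]}}

```text
clock: 4.5
eef_pos: [562.4, -61.1, 92.7]
eef_rot: [-3.141, 0.0, -2.884]
wrist_force: [0.1, -2.8, 2.5]
finger_gap: 9.9
```

{"api": "send_rows", "payload": {"series": [[[0.0,0,10,0,0],[0.0,0,30,0,0],[0.0,0,55,0,0],[0.0,0,80,0,0],[0.0,0,105,0,0],[0.0,0,125,0,0],[0.0,0,140,0,0],[0.0,0,147,0,0],[0.0,0,150,0,0],[0.0,0,150,0,0]]]}}

```text
clock: 5.5
eef_pos: [524.1, 84.4, 92.7]
eef_rot: [3.141, 0.0, -2.883]
wrist_force: [1.8, 2.3, 3.8]
finger_gap: 9.6
```

{"api": "send_rows", "payload": {"series": [[[0.0,0,2,0,0],[0.0,0,3,0,0],[0.0,0,3,0,0]]]}}

```text
clock: 5.8
eef_pos: [523.8, 85.5, 92.7]
eef_rot: [-3.139, 0.001, -2.884]
wrist_force: [3.6, -9.7, 3.6]
finger_gap: 9.9
```

{"api": "send_rows", "payload": {"series": [[[0.5,0,0,0,0],[0.5,0,0,0,0],[0.5,0,0,0,0],[0.5,0,0,-30,0],[0.5,0,-30,-80,0],[0.5,0,-80,-120,0],[0.5,0,-120,-120,0],[0.5,0,-155,-120,0],[0.5,0,-155,-120,0],[0.5,0,-155,-120,0]]]}}

```text
clock: 6.8
eef_pos: [562.5, -63.3, 212.0]
eef_rot: [3.141, -0.001, -2.885]
wrist_force: [-0.2, -0.1, -0.2]
finger_gap: 47.1
```

Run:
```python
from h import *
s=manip.read_state();c=manip.camera("wrist");T=tool(s)@np.array(c["T_tool_cam"]);p=np.load("p2.npy")
print(np.round(s["eef_pos"],1),np.round(s["eef_rot"],3))
for t in("reset_button","test_button","cover"):
    for q in manip.silhouettes(t,c)[:2]: print(t,round(q["conf"],2),np.round(q["rect"]))
im=c["img"];hsv=cv2.cvtColor(im,cv2.COLOR_RGB2HSV)
for n,lo,hi in(("green",(40,90,40),(85,255,255)),("yellow",(20,120,60),(36,255,255))):
    m=cv2.inRange(hsv,lo,hi);k,l,st,ce=cv2.connectedComponentsWithStats(m);i=1+st[1:,4].argmax();print(n,st[i],ce[i])
    q=atz(c,[ce[i]],72,T)[0];print(q,"console",Rc(p,q),"tool",(np.linalg.inv(tool(s))@np.r_[q,1])[:3])
cv2.imwrite("pics/w2.png",cv2.resize(im[:,:,::-1],(800,600)))
```

```text
[562.5 -63.3 212. ] [ 3.141e+00 -1.000e-03 -2.885e+00]
reset_button 0.69 [296. 191.  32.  28.]
test_button 0.86 [230. 192.  29.  25.]
cover 0.78 [350. 168. 165.  76.]
green [297 189  29  29 663] [311.07239819 202.81749623]
[554.74825601 -29.89304259  72.        ] console [ 24.50545685 -58.52208291] tool [ -1.04483658  34.19898562 140.03978452]
yellow [ 140  361  357   18 3061] [340.88271807 371.81672656]
[744.61295197  62.6849202   72.        ] console [231.86896899 -18.2771354 ] tool [-208.18621189   75.57184637  139.9019672 ]
```

View pics/w2.png

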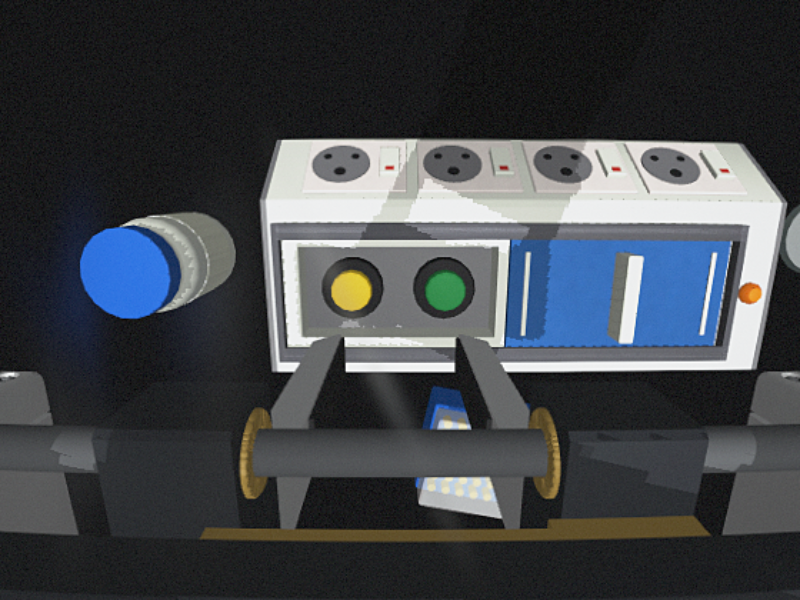

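The cover reached its stop: the wrist saw −9.7 N and the well is bare. Green is at (444,290), console y ≈ −57, and yellow is at (352,290). I close the fingers and move above green.

{"api": "send_rows", "payload": {"series": [[[0,-1,34,0,0],[0,-1,34,40,0],[0,-1,34,80,0],[0,-1,34,110,0],[0,-1,34,120,0],[0,-1,34,120,0],[0,-1,34,120,0],[0,-1,34,120,0],[0,-1,34,120,0]]]}}

```text
clock: 7.9
eef_pos: [555.6, -29.8, 93.8]
eef_rot: [-3.141, 0.002, -2.884]
wrist_force: [0.0, -0.0, 0.5]
finger_gap: 0.3
```

{"api": "send_rows", "payload": {"series": [[[0,0,0,8,0],[0,0,0,12,0],[0,0,0,14,0],[0,0,0,16,0],[0,0,0,16,0]]]}}

```text
clock: 8.4
eef_pos: [555.0, -29.7, 76.4]
eef_rot: [3.141, -0.0, -2.884]
wrist_force: [-2.5, 0.4, 3.4]
finger_gap: 0.7
```

{"api": "send_rows", "payload": {"series": [[[0,0,0,1,0],[0,0,0,1.5,0],[0,0,0,1.5,0],[0,0,0,1.5,0]]]}}

```text
clock: 8.8
eef_pos: [555.0, -29.7, 75.3]
eef_rot: [-3.142, -0.0, -2.884]
wrist_force: [-4.5, 0.4, 6.1]
finger_gap: 0.6
```

{"api": "send_rows", "payload": {"series": [[[0,0,0,1,0],[0,0,0,1.5,0],[0,0,0,1.5,0],[0,0,0,1.5,0],[0,0,0,1.5,0]]]}}

```text
clock: 9.3
eef_pos: [555.2, -29.8, 75.0]
eef_rot: [-3.141, 0.001, -2.883]
wrist_force: [-9.9, 0.1, 20.9]
finger_gap: 0.3
```

The button is bottomed: force jumped to 21 N with z stalled at 75.0 mm, and it was held for over 0.3 s. Now I retract and go back to the rib.

{"api": "send_rows", "payload": {"series": [[[0,0,0,-40,0],[0.5,0,0,-80,0],[0.5,1,50,-80,0],[0.5,1,100,-80,0],[0.5,1,119,-80,0],[0.5,1,119,-80,0],[0.5,1,119,-80,0]]]}}

```text
clock: 10.0
eef_pos: [523.9, 84.8, 153.4]
eef_rot: [-3.141, 0.0, -2.883]
wrist_force: [-0.2, 0.0, 0.3]
finger_gap: 44.6
```

Run:
```python
from h import *
s=manip.read_state();c=manip.camera("wrist")
print(np.round(s["eef_pos"],1),s["finger_gap"])
cv2.imwrite("pics/w3.png",cv2.resize(c["img"][:,:,::-1],(800,600)))
```

```text
[523.9  84.8 153.4] 44.630600719707985
```

View pics/w3.png

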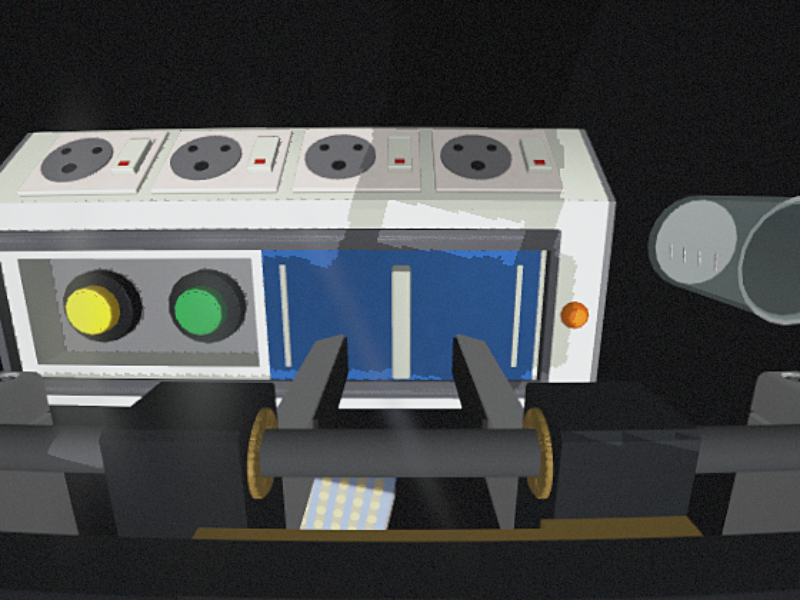

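The rib is centred between the fingers at (401,320), the cover is still open and both buttons are up. I descend and pinch.

{"api": "send_rows", "payload": {"series": [[[0.5,0,0,35,0],[0.5,0,0,55,0],[0.5,0,0,61,0],[0.5,0,0,61,0],[0,0,0,61,0],[0,0,0,61,0],[0,0,0,61,0],[0,0,0,61,0],[0,0,0,61,0],[0,0,0,61,0]]]}}

```text
clock: 11.05
eef_pos: [523.8, 85.1, 92.7]
eef_rot: [-3.142, 0.0, -2.883]
wrist_force: [-0.6, 0.5, 2.2]
finger_gap: 9.8
```

{"api": "send_rows", "payload": {"series": [[[0,0,0,0,0],[0,0,0,0,0]]]}}

```text
clock: 11.25
eef_pos: [523.8, 85.1, 92.7]
eef_rot: [3.142, 0.0, -2.884]
wrist_force: [-0.7, 1.2, 3.8]
finger_gap: 9.9
```

{"api": "send_rows", "payload": {"series": [[[0.0,0,-10,0,0],[0.0,0,-30,0,0],[0.0,0,-55,0,0],[0.0,0,-80,0,0],[0.0,0,-105,0,0],[0.0,0,-125,0,0],[0.0,0,-140,0,0],[0.0,0,-147,0,0],[0.0,0,-150,0,0],[0.0,0,-150,0,0]]]}}

```text
clock: 12.25
eef_pos: [562.3, -61.1, 92.7]
eef_rot: [-3.141, 0.0, -2.884]
wrist_force: [0.2, -1.6, 4.3]
finger_gap: 9.7
```

{"api": "send_rows", "payload": {"series": [[[0.0,0,-2,0,0],[0.0,0,-4,0,0],[0.0,0,-5,0,0],[0.0,0,-5,0,0]]]}}

```text
clock: 12.65
eef_pos: [563.2, -64.6, 92.7]
eef_rot: [3.141, -0.0, -2.883]
wrist_force: [-2.3, 4.7, 7.3]
finger_gap: 9.9
```

{"api": "send_rows", "payload": {"series": [[[0.0,0,-2,0,0],[0.0,0,-2,0,0],[0.0,0,-2,0,0]]]}}

```text
clock: 12.95
eef_pos: [563.2, -64.6, 92.7]
eef_rot: [3.138, -0.001, -2.883]
wrist_force: [-6.7, 16.8, 9.3]
finger_gap: 9.5
```

{"api": "send_rows", "payload": {"series": [[[0.4,0,-1,0,0],[0.4,0,-1,0,0],[0.4,0,-1,0,0],[0.4,0,-1,0,0],[0.4,0,-1,-30,0],[0.4,0,-1,-80,0],[0.4,0,-1,-120,0],[0.4,0,-1,-120,0],[0.4,0,-1,-120,0]]]}}

```text
clock: 13.85
eef_pos: [564.1, -67.9, 212.8]
eef_rot: [-3.141, 0.001, -2.884]
wrist_force: [0.0, -0.3, -1.0]
finger_gap: 37.2
```

Run:
```python
from h import *
s=manip.read_state();c=manip.camera("wrist")
print(np.round(s["eef_pos"],1),s["finger_gap"],s["wrist_force"])
cv2.imwrite("pics/w4.png",cv2.resize(c["img"][:,:,::-1],(800,600)))
```

```text
[564.1 -67.9 212.8] 37.192982521676434 [ 0.01423958 -0.28096761 -0.98131671]
```

View pics/w4.png

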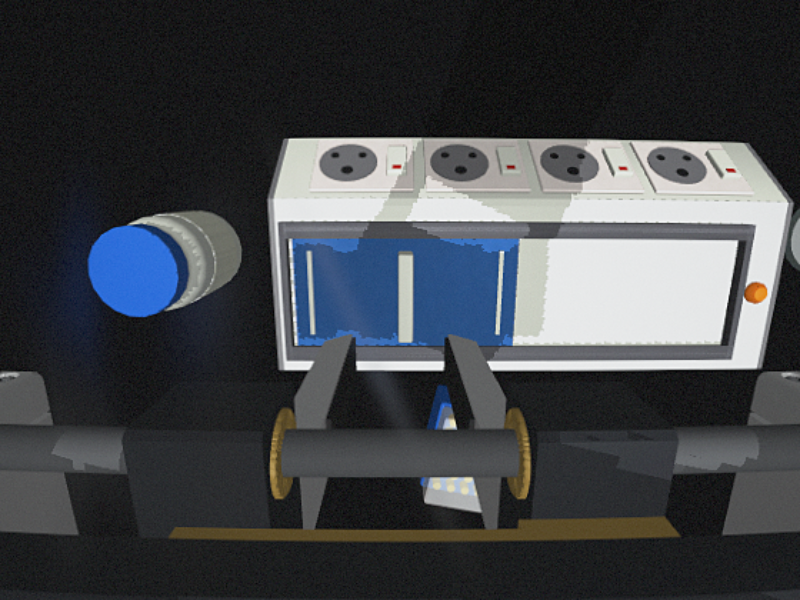

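The cover is fully shut: its left edge at (296,290) lies against the end stop and the white gap has shrunk. The jar is undisturbed and the gripper is clear, so I hand in.

```bash
python3 -c "
from cell import manip
print(manip.sign_off())"
```

```text
the job is handed in; nothing more can be done
None
```

I slid the cover open, pressed the green reset button all the way down, slid the cover shut again and handed the job in at about 14 s of the 48 s. Handing in returns no verdict, so these are my own checks:

- **Cover open:** I pinched the rib and slid the cover until it met its stop, with about 10 N on the wrist. The picture then showed the well fully bare.
- **Green button:** it was pressed until it bottomed, with 21 N on the wrist and the tool stalled at 75.0 mm. It stayed down for at least 0.3 s. The next picture showed both buttons up, and the tool never went over the yellow one.
- **Cover shut:** the cover met the closed stop with about 17 N on the wrist, after 155 mm of travel from the open stop. The last picture shows its edge at the end stop and the gripper clear above it.
- **Bystanders:** the arm never went near the jar, beaker or tip box. The jar was unmoved in the last picture; I did not re-measure the other two, which were only partly in view.

One disagreement: the console position from the fixed cameras and from the wrist camera differed by about 7 mm in y. I went with the wrist camera, and both the rib grasp and the button press landed as it predicted.

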